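# Open the safety-capped glaze bottle

### The job

In the pottery workshop's bottle holder, open the bottle with the red cap: it is a push-and-turn safety cap, so press it down, twist it anticlockwise (seen from above) while it is pressed until it comes free, and lift it straight up. Finish still holding the cap upright in the gripper, about 8 cm clear above the open bottle's mouth; the bottle stays down in its holder all along. Leave the blue-capped and black-capped bottles, the bead dish and the clay board where they are.

Things in the scene. Friction and masses are not known exactly. Their poses are not given: they have to be found in the camera images.
- cap_red_center (a point): Centre, half-way up, of the red ribbed round cap, 52 mm in diameter, 34 mm tall; z is its axis, up. Loose part on the red bottle. Locked, it has about 4 degrees of play and cannot be pulled off. Pushed down against its spring (6 N to start, 10 N at the end) it sinks 6 mm to a hard stop; more than 4 mm down it can be turned anticlockwise seen from above.
- cap_red: The same red cap; origin at the centre of its lower rim, 17 mm below its centre. Keep it down for the first 35 degrees of turn; from 35 to 85 degrees (aim at 60) it is free and lifts straight off; at about 90 it meets a stop. x axis parallel to the red bottle's x axis while locked. About 45 g.
- bottle_red: White square bottle with a red band, 58 x 58 mm body 80 mm tall, sloped shoulder; loose, about 0.45 kg, in a square well that keeps it from turning. Origin: centre of its underside, z up. Closed cap: centre 123 mm above this origin, top 140, lower rim 106, 6 mm over a 48 mm wide collar and 26 mm over the square shoulder: fingertips may reach a few mm below the rim.
- bottle_red_mouth (a point): Centre of the red bottle's mouth (top of its 31 mm wide neck, inside the cap when closed), 122 mm above the bottle's underside.
- holder: Fixed wooden block, 100 (x) by 284 (y) by 55 mm tall, origin at the centre of its underside; three square wells in a row along its y at -88, 0 and 88 mm, floors 12 mm above the table, bottles squared to the block with 1 mm play. Which bottle is in which well varies. Along the row 36 mm are free from cap to cap; across it (holder x) it is open.
- bottle_blue: Closed white bottle with a blue cap and band, same size, to be left alone. Origin: centre of its underside.
- bottle_black: Closed white bottle with a black cap and band, same size, to be left alone. Origin: centre of its underside.
- bead_dish: Small white dish of red glass beads, 96 mm wide, 22 mm tall, on the table to the robot's left; to be left alone. Origin: centre of its underside.
- ware_board: Wooden board 200 x 160 x 16 mm with clay ornaments, on the table to the robot's right; to be left alone. Origin: centre of its underside.
Things that resemble listed ones, but are neither listed nor needed, are in the scene too. Of the things that look like the cap_red, the larger one is meant.

How it is judged:
By the outcome, as a careful person would: the job done as asked, in the order asked, and still so for the second after the job is handed in, while the arm keeps its last pose, push and grip.
It also fails if it takes over 35 s, if anything falls off the work surface, if the arm or the gripper's body presses on something with over 40 N, if the wrist force passes 120 N, or if a joint passes its speed limit or range.

### The arm

A 6-joint arm with a two-finger parallel gripper is mounted at the origin on the work surface. World frame = base frame: x ahead of the robot, y to its left, z up, the work surface at z = 0. Lengths are in m, angles in rad, forces in N, time in s.
With the tool pointing down it reaches from about 0.375 to 0.975 m from the base axis. Payload 3.8 kg.
Tool frame: the origin (TCP) lies at the very end of the fingers, on their centre line; the grasp point (between the pads) lies 19 mm behind it; z points along the fingers, x is the direction in which the jaws open and shut, and the axes are right-handed (so a half turn about z gives the same grasp; the last joint's range is limited). The gripper opens to 85 mm and grips with 20 to 120 N. Pads are 22 mm wide; open, the fingers measure 114 mm over their backs; the gripper's body (76 mm by 85 mm) begins 54 mm behind the grasp point. The pads swing forward as they close: fully open they stand 13 mm farther back than shut.
Start: joints at [-0.037, 0.264, 1.604, -0, 1.274, -0.037], TCP at [0.675, -0, 0.231] pointing down, gripper open.
Joint ranges: [-2.63, 2.63], [-0.94, 2.18], [0.31, 2.57], [-1.31, 4.45], [0, 2.66], [-2.55, 2.55]. Speed limits (rad/s): [2.57, 2.57, 3.14, 3.14, 3.14, 3.14].

### API

Orientations are given as a rotation vector (axis times angle).
In Python, from workcell import bot gives the robot as it stands.
- The arm moves only by the tool carry_out, never from a script. Its argument "deltas" is a list of rows, each an object with "delta_pos": the shift along the tool's x, y, z in m, a list of three; "dr": the turn, a rotation vector about the tool's x, y, z in rad, a list of three. A call has 1 to 10 rows; each row shifts and turns the commanded pose from where the row before left it, along the tool's axes as they then stand; what a row does not reach is not made up. A row lasts 1/8 s, in which the tool goes at most 62.5 mm and 10.7 degrees, less where a joint would pass 70% of its speed; a pose out of reach is approached as far as the arm can. A call is refused whole if a number of a shift passes 0.0625 or a number of a turn 0.188, either way. A call with a gripper value outside its range is refused whole. "grip" is the opening, from 0 (shut) to 1 (fully open), set as the call begins (left out, the last holds). The fingers move at their own pace and stop on an object; "force" is the grip in N (left out, the last holds). Time passes only in rows, so rows that do not move let the fingers close. It gives the time, the measured TCP pose, the force and the opening at its end, in the units of the state.
- bot.read_state(): the state, without advancing time (a new reading comes with each control period).
- bot.read_camera(name): name is "scene" or "side" or "wrist"; returns a dict with "frame" (480x640x3 uint8, red, green, blue), "K" (3x3 intrinsics, pixels), "xyz" and "attitude" of the camera in the world; the wrist camera has in their place "hand_eye" (4x4, takes a point from camera to tool coordinates, whose origin is the TCP and whose axes are the tool frame's). Camera axes: x right, y down, z forward; pixel columns grow to the right and rows downward; lengths in m; the calibration is good to about 2 mm. The wrist camera is an equidistant fisheye: a pixel r from the principal point sees the ray r / f radians off the axis. A picture is of the moment at which its call begins: read the wrist's pose just before it. There is no depth.
- bot.finish_job(): hands the job in, once; it reports no verdict.
The state is a dict: "time": time; "q": joint angles; "joint_vel": joint speeds; "joint_torque": joint torques, N m; "tool_pos": TCP position; "tcp_rot": TCP orientation; "wrist_force": force on the tool from outside, world axes, zero at the start; "torque": the same for the moment, N m; "width": opening from 0.0 (shut) to 1.0 (fully open).
Only numpy, scipy, OpenCV 4.12 (cv2) and the standard library are available. Lean on these libraries where they do the work, as an engineer would, in place of code of your own. Each camera call takes 0.05 s, during which the arm holds its last target.

## Working session

There is one attempt and no reset: what is moved stays moved. The work goes in short steps, Python scripts to look and compute and a tool call to move; the robot and the scene stay as the last step left them, time stands still between calls to the robot, and variables do not carry over. Pictures are saved under pics/ and viewed, and the job is handed in when it is done.

Besides the shell and the picture viewer there is one more tool, called by a JSON object that holds its "name" and its "arguments", one argument or row to a line. carry_out: Moves the arm, as the interface text tells. Its arguments: {"type":"object","properties":{"deltas":{"type":"array"},"grip":{"type":"number"},"force":{"type":"number"}},"required":["deltas"]}

```bash
mkdir -p pics; python3 - <<'E'
from workcell import bot
import cv2,pickle
s=bot.read_state();print(s)
d={}
for n in("scene","side","wrist"):
    c=bot.read_camera(n);d[n]=c
    cv2.imwrite(f"pics/{n}0.png",c["frame"][...,::-1])
    print(n,{k:v for k,v in c.items() if k!="frame"})
d['s']=s
pickle.dump(d,open("d0.pkl","wb"))
E
```

```text
{'time': 0.0, 'q': array([-3.68975647e-02,  2.64774379e-01,  1.60537916e+00, -3.64009195e-05,
        1.27369014e+00, -3.69097412e-02]), 'joint_vel': array([ 0.00019054,  0.00143901, -0.00051401, -0.00218755,  0.0007805 ,
       -0.00174119]), 'joint_torque': array([ 6.10465631e-04, -5.15121067e+01, -3.67308676e+01, -4.07824507e-05,
        1.31324201e-02,  1.46811578e-05]), 'tool_pos': array([6.74268940e-01, 1.46708285e-05, 2.29944930e-01]), 'tcp_rot': array([-3.14154238e+00, -3.59270440e-05,  3.53546840e-03]), 'wrist_force': array([ 1.04676894,  1.26378557, -0.02781915]), 'torque': array([-0.01817671,  0.06078439, -0.01835731]), 'width': 0.9983280867378583}
scene {'K': array([[499.30562626,   0.        , 324.12980055],
       [  0.        , 499.30562626, 235.88663214],
       [  0.        ,   0.        ,   1.        ]]), 'xyz': array([ 0.91636387, -0.60922027,  1.25723661]), 'attitude': array([-2.51053765, -0.73369636,  0.18516678])}
side {'K': array([[486.43224818,   0.        , 325.53138735],
       [  0.        , 486.43224818, 241.11490057],
       [  0.        ,   0.        ,   1.        ]]), 'xyz': array([ 0.38510622, -0.85621683,  0.65269202]), 'attitude': array([-2.11934179,  0.18815054, -0.08745171])}
wrist {'K': array([[371.64829954,   0.        , 313.87379537],
       [  0.        , 371.64829954, 238.423409  ],
       [  0.        ,   0.        ,   1.        ]]), 'hand_eye': array([[ 9.99999919e-01, -2.32343600e-04,  3.28856013e-04,
         1.11382442e-03],
       [ 1.21952791e-04,  9.53128538e-01,  3.02565654e-01,
        -7.90238987e-02],
       [-3.83741244e-04, -3.02565589e-01,  9.53128489e-01,
        -1.43099263e-01],
       [ 0.00000000e+00,  0.00000000e+00,  0.00000000e+00,
         1.00000000e+00]])}
```

View pics/scene0.png

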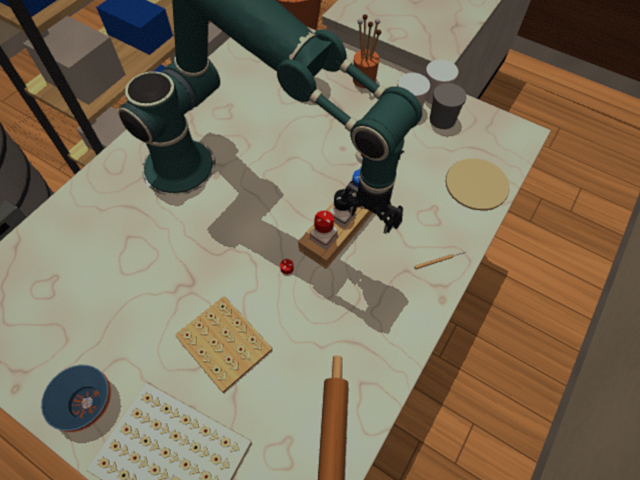

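View pics/side0.png

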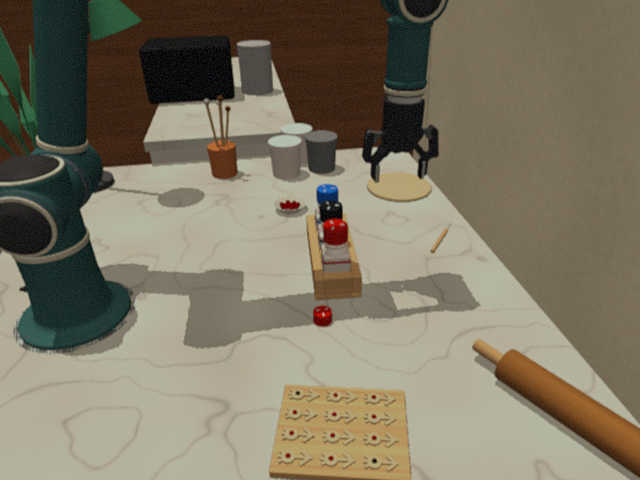

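View pics/wrist0.png

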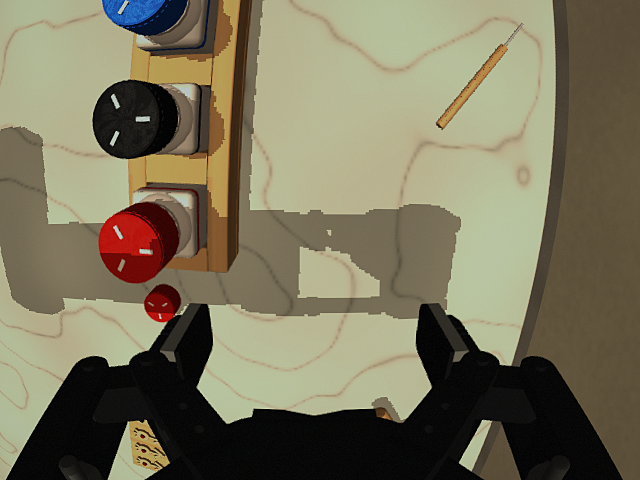

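Candidates for the red cap are the large one on the bottle, at scene (324,221), side (336,232) and wrist (138,243), and the small loose one on the table, at scene (287,267), side (322,315) and wrist (162,302). The description (larger, on the red-banded bottle in the holder) points to the first. I'll check it in a crop and measure.

```bash
cat > h.py <<'E'
import numpy as np,cv2
from scipy.spatial.transform import Rotation as R
def proj(c,P,s=None):
    P=np.atleast_2d(P);K=c["K"]
    if "xyz" in c:
        X=(P-c["xyz"])@R.from_rotvec(c["attitude"]).as_matrix()
        return X[:,:2]/X[:,2:]*K[0,0]+K[:2,2]
    H=c["hand_eye"];T=(P-s["tool_pos"])@R.from_rotvec(s["tcp_rot"]).as_matrix()
    X=(T-H[:3,3])@H[:3,:3]
    n=np.linalg.norm(X[:,:2],axis=1,keepdims=True)
    th=np.arctan2(n,X[:,2:])
    return X[:,:2]/n*th*K[0,0]+K[:2,2]
def cyl(c,r=.026,h=.034):
    a=np.linspace(0,2*np.pi,72,endpoint=False)
    return np.vstack([np.c_[c[0]+r*np.cos(a),c[1]+r*np.sin(a),np.full(72,c[2]+d)] for d in(-h/2,h/2)])
def redmask(f,seed):
    hsv=cv2.cvtColor(f,cv2.COLOR_RGB2HSV)
    m=(((hsv[...,0]<8)|(hsv[...,0]>172))&(hsv[...,1]>150)&(hsv[...,2]>50)).astype(np.uint8)
    m=cv2.morphologyEx(m,cv2.MORPH_OPEN,np.ones((3,3)))
    n,l,st,ce=cv2.connectedComponentsWithStats(m)
    return (l==l[seed[1],seed[0]]).astype(np.uint8),st[l[seed[1],seed[0]]]
E
python3 - <<'E'
from h import *
import pickle
from scipy.optimize import least_squares
d=pickle.load(open("d0.pkl","rb"));s=d['s']
seeds=dict(scene=(324,224),side=(336,236),wrist=(125,250))
bb={}
for n,sd in seeds.items():
    m,st=redmask(d[n]["frame"],sd);bb[n]=np.array([st[0],st[1],st[0]+st[2]-1,st[1]+st[3]-1.]);print(n,bb[n],st[4])
def pb(n,p):
    q=proj(d[n],cyl(p),s);return np.r_[q.min(0),q.max(0)]-np.r_[0,0,0,0]
for use in(["scene","side","wrist"],["wrist"],["side"],["scene"]):
  f=lambda p:np.concatenate([(pb(n,p)-bb[n]) for n in use])
  r=least_squares(f,[.6,-.1,.135],loss='soft_l1');print(use,r.x.round(4),f(r.x).round(1))
w=d["wrist"]["frame"][..., ::-1]
cv2.imwrite("pics/crop0.png",cv2.resize(w[0:340,60:300],None,fx=2.3,fy=1.75))
cv2.imwrite("pics/crop1.png",cv2.resize(d["side"]["frame"][170:340,280:400,::-1],None,fx=3.5,fy=3.5))
E
```

```text
scene [315. 211. 333. 232.] 324
side [324. 218. 346. 244.] 526
wrist [ 98. 202. 175. 282.] 4062
['scene', 'side', 'wrist'] [0.5455 0.0014 0.1344] [-0.8 -1.1  0.9  1.2 -1.9  0.3  1.3  1.1 -2.2 -0.9  1.5  0.7]
['wrist'] [ 0.5413 -0.0014  0.1262] [-0.5  0.6  0.5 -0.5]
['side'] [0.5589 0.0697 0.0947] [-0.7  0.6  0.7 -0.6]
['scene'] [0.5068 0.0646 0.0181] [ 0.1 -0.1 -0.1  0.1]
```

View pics/crop1.png

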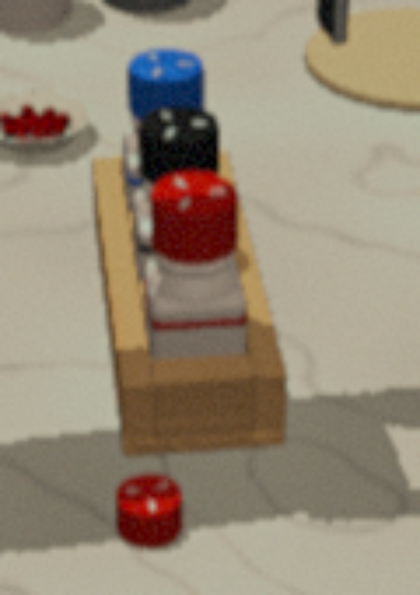

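View pics/crop0.png

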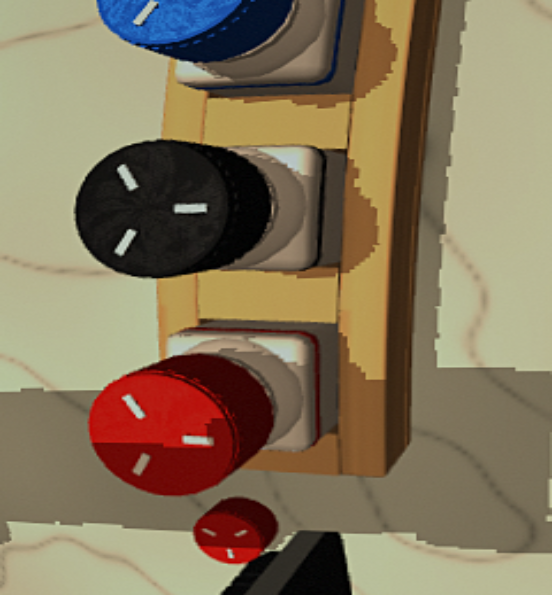

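The crop confirms it: the large red cap sits on the red-banded bottle at the near end of the row, and the small one lies on the table. Fused fit puts the cap centre at about (0.5455, 0.001, 0.134), close to the nominal z of 0.135. I'll move above it and measure again.

{"name": "carry_out", "arguments": {
  "deltas": [
    {"delta_pos": [-0.032,0,0],"dr": [0,0,0]},
    {"delta_pos": [-0.032,0,0],"dr": [0,0,0]},
    {"delta_pos": [-0.032,0,0],"dr": [0,0,0]},
    {"delta_pos": [-0.032,0,0],"dr": [0,0,0]},
    {"delta_pos": [0,0,0],"dr": [0,0,0]},
    {"delta_pos": [0,0,0],"dr": [0,0,0]}
  ],
  "grip": 1,
  "force": 90
}}

```text
time: 0.9
tool_pos: [0.5474, -0.0, 0.2315]
tcp_rot: [3.142, 0.0, 0.001]
wrist_force: [0.2, -0.1, 0.1]
width: 0.995
```

```bash
python3 - <<'E'
from workcell import bot
import cv2,pickle
d={}
d['s']=s=bot.read_state();print(s['time'],s['tool_pos'],s['tcp_rot'],s['wrist_force'])
for n in("wrist","scene","side"):
    c=bot.read_camera(n);d[n]=c
    cv2.imwrite(f"pics/{n}1.png",c["frame"][...,::-1])
pickle.dump(d,open("d1.pkl","wb"))
E
```

```text
0.9 [ 5.47423353e-01 -3.44567473e-05  2.31459632e-01] [3.14151269e+00 3.43194022e-05 1.40263138e-03] [ 0.17249605 -0.10324382  0.07896811]
```

View pics/wrist1.png

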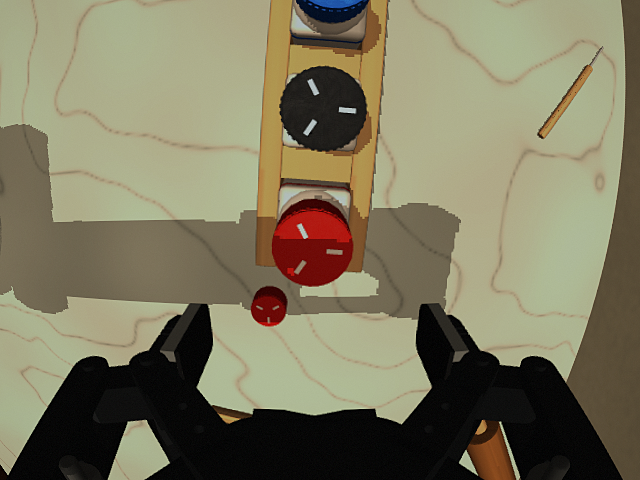

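The wrist view shows the red cap at (312,242), the black one at (323,108), and the row tilted a few degrees. I'll fit the caps with z fixed.

```bash
python3 - <<'E'
from h import *
import pickle
from scipy.optimize import least_squares
D=[pickle.load(open(f"d{i}.pkl","rb")) for i in(0,1)]
seeds=[dict(scene=(324,224),side=(336,236),wrist=(125,250)),dict(side=(336,236),wrist=(312,265))]
ob=[]
for i in(0,1):
  for n,sd in seeds[i].items():
    m,st=redmask(D[i][n]["frame"],sd)
    ob.append((i,n,np.array([st[0]-.5,st[1]-.5,st[0]+st[2]-.5,st[1]+st[3]-.5])-0.0));print(i,n,ob[-1][2])
def pb(o,p):
    q=proj(D[o[0]][o[1]],cyl(p),D[o[0]]['s']);return np.r_[q.min(0),q.max(0)]
def fit(sel,z=None):
  P=lambda p:np.r_[p[:2],.135 if z else p[2]]
  f=lambda p:np.concatenate([pb(o,P(p))-o[2] for o in sel])
  r=least_squares(f,[.54,0.0,.135][:2 if z else 3],loss='soft_l1');print(r.x.round(4),f(r.x).round(1))
fit(ob);fit(ob,1)
for o in ob: print(o[:2]);fit([o],1)
# yaw: black cap centre, z fixed
f=D[1]["wrist"]["frame"]
m=((f.max(2)<75)).astype(np.uint8);n,l,st,ce=cv2.connectedComponentsWithStats(m);k=l[120,300];print(st[k])
o=(1,"wrist",np.array([st[k][0]-.5,st[k][1]-.5,st[k][0]+st[k][2]-.5,st[k][1]+st[k][3]-.5]))
fit([o],1)
E
```

```text
0 scene [314.5 210.5 333.5 232.5]
0 side [323.5 217.5 346.5 244.5]
0 wrist [ 97.5 201.5 175.5 282.5]
1 side [323.5 217.5 346.5 244.5]
1 wrist [271.5 198.5 352.5 285.5]
[0.5471 0.0016 0.1353] [ 0.3 -0.6  1.   0.8 -0.6  0.3  1.6  0.1 -0.5 -0.4  2.6  0.6 -0.6  0.3
  1.6  0.1 -0.9 -0.7 -0.1  0.5]
[0.5471 0.0015] [ 0.3 -0.5  1.   0.8 -0.6  0.4  1.6  0.2 -0.4 -0.4  2.7  0.5 -0.6  0.4
  1.6  0.2 -0.9 -0.7 -0.2  0.4]
(0, 'scene')
[0.5454 0.0011] [-0.4 -0.7  0.4  0.6]
(0, 'side')
[0.5464 0.0031] [-1.1  0.1  1.1 -0.2]
(0, 'wrist')
[0.5459 0.0015] [-1.8 -0.4  1.2  0.5]
(1, 'side')
[0.5464 0.0031] [-1.1  0.1  1.1 -0.2]
(1, 'wrist')
[0.5475 0.0014] [-0.3 -0.6  0.3  0.6]
[ 279   66   88   86 5498]
[0.5538 0.0885] [-0.  -0.1  0.1  0.1]
```

{"name": "carry_out", "arguments": {
  "deltas": [
    {"delta_pos": [0,-0.0015,0],"dr": [0,0,0]},
    {"delta_pos": [0,0,0.01],"dr": [0,0,0.13]},
    {"delta_pos": [0,0,0.01],"dr": [0,0,0.13]},
    {"delta_pos": [0,0,0.01],"dr": [0,0,0.13]},
    {"delta_pos": [0,0,0.01],"dr": [0,0,0.13]},
    {"delta_pos": [0,0,0.01],"dr": [0,0,0.08]},
    {"delta_pos": [0,0,0],"dr": [0,0,0]},
    {"delta_pos": [0,0,0],"dr": [0,0,0]}
  ]
}}

```text
time: 2.05
tool_pos: [0.5474, 0.0015, 0.1815]
tcp_rot: [-3.002, 0.926, -0.0]
wrist_force: [0.3, 0.1, -0.5]
width: 1.0
```

```bash
python3 - <<'E'
from workcell import bot
from h import *
s=bot.read_state();c=bot.read_camera("wrist")
print(s['time'],s['tool_pos'],s['tcp_rot'],s['wrist_force'])
f=c["frame"][...,::-1].copy()
# overlay the cap model at the estimate
for z in(.118,.152):
    q=proj(c,cyl([.547,.0015,z],h=0)[:72],s);cv2.polylines(f,[q.round().astype(int)],True,(0,255,0))
cv2.imwrite("pics/wrist2.png",f)
E
```

```text
2.05 [0.54738101 0.0015117  0.1815417 ] [-3.00187512e+00  9.26311484e-01 -4.20205062e-04] [ 0.3309065   0.05133631 -0.4705682 ]
```

View pics/wrist2.png

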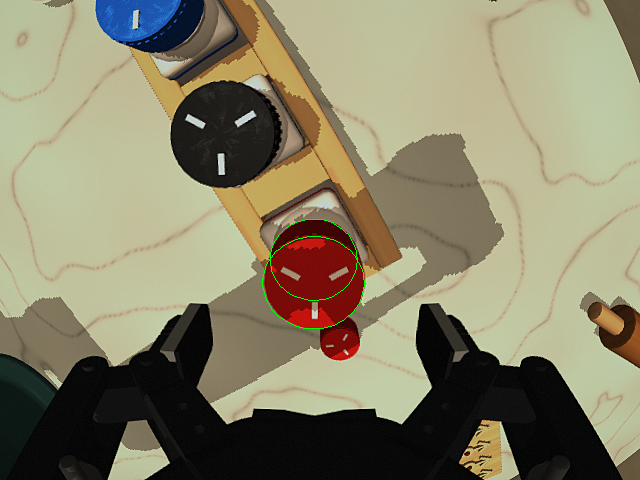

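The overlay at (314,270) matches the cap outline within a pixel or two, so I'll descend.

{"name": "carry_out", "arguments": {
  "deltas": [
    {"delta_pos": [0,0,0.017],"dr": [0,0,0]},
    {"delta_pos": [0,0,0.017],"dr": [0,0,0]},
    {"delta_pos": [0,0,0.017],"dr": [0,0,0]},
    {"delta_pos": [0,0,0.0165],"dr": [0,0,0]},
    {"delta_pos": [0,0,0],"dr": [0,0,0]},
    {"delta_pos": [0,0,0],"dr": [0,0,0]}
  ]
}}

```text
time: 2.85
tool_pos: [0.5473, 0.0015, 0.1139]
tcp_rot: [-3.001, 0.928, -0.0]
wrist_force: [1.1, 0.2, -0.1]
width: 1.001
```

```bash
python3 - <<'E'
from workcell import bot
import cv2
s=bot.read_state();print(s['time'],s['tool_pos'],s['wrist_force'],s['torque'])
for n in("wrist","side"):
    c=bot.read_camera(n);f=c["frame"][...,::-1]
    if n=="side": f=cv2.resize(f[130:330,230:450],None,fx=3,fy=3)
    cv2.imwrite(f"pics/{n}3.png",f)
E
```

```text
2.85 [0.5472747  0.00148316 0.11388638] [ 1.11499333  0.21132869 -0.11360504] [-0.02029578 -0.0374578   0.04646301]
```

View pics/side3.png

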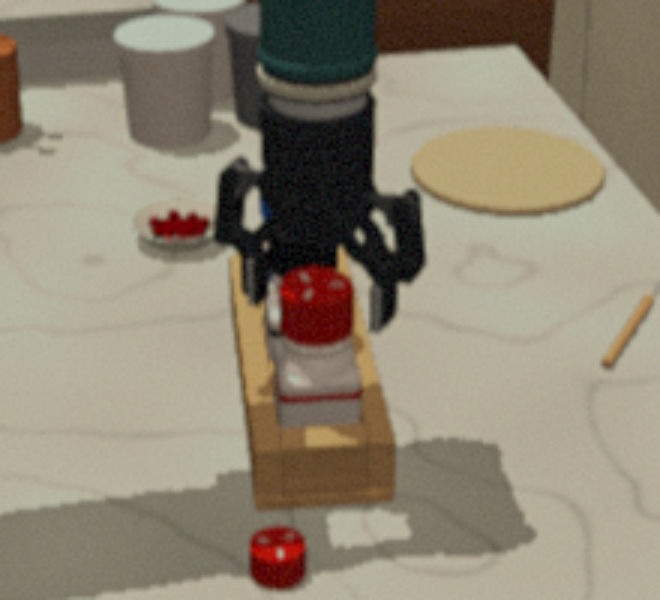

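View pics/wrist3.png

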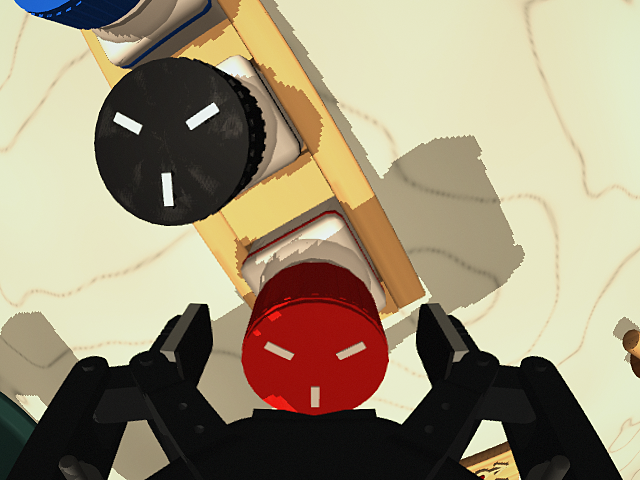

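Side view: the red cap sits centred between the open fingers at (315,305), and the fingers clear the black cap. Closing now.

{"name": "carry_out", "arguments": {
  "deltas": [
    {"delta_pos": [0,0,0],"dr": [0,0,0]},
    {"delta_pos": [0,0,0],"dr": [0,0,0]},
    {"delta_pos": [0,0,0],"dr": [0,0,0]},
    {"delta_pos": [0,0,0],"dr": [0,0,0]},
    {"delta_pos": [0,0,0],"dr": [0,0,0]},
    {"delta_pos": [0,0,0],"dr": [0,0,0]},
    {"delta_pos": [0,0,0],"dr": [0,0,0]}
  ],
  "grip": 0,
  "force": 90
}}

```text
time: 3.82
tool_pos: [0.5475, 0.0014, 0.1149]
tcp_rot: [-3.001, 0.928, -0.002]
wrist_force: [-1.4, 0.6, 4.9]
width: 0.594
```

Gripped at 0.594, about 51 mm. Next, press down.

{"name": "carry_out", "arguments": {
  "deltas": [
    {"delta_pos": [0,0,0.002],"dr": [0,0,0]},
    {"delta_pos": [0,0,0.002],"dr": [0,0,0]},
    {"delta_pos": [0,0,0.002],"dr": [0,0,0]},
    {"delta_pos": [0,0,0],"dr": [0,0,0]},
    {"delta_pos": [0,0,0],"dr": [0,0,0]}
  ]
}}

```text
time: 4.45
tool_pos: [0.5476, 0.0015, 0.1096]
tcp_rot: [-3.001, 0.928, -0.002]
wrist_force: [-3.7, 0.5, 9.1]
width: 0.596
```

{"name": "carry_out", "arguments": {
  "deltas": [
    {"delta_pos": [0,0,0.001],"dr": [0,0,0]},
    {"delta_pos": [0,0,0.001],"dr": [0,0,0]},
    {"delta_pos": [0,0,0],"dr": [0,0,0]},
    {"delta_pos": [0,0,0],"dr": [0,0,0]}
  ]
}}

```text
time: 4.95
tool_pos: [0.5478, 0.0015, 0.1089]
tcp_rot: [-3.001, 0.928, -0.003]
wrist_force: [-6.4, 0.0, 15.3]
width: 0.596
```

It's at the hard stop (15 N). Now turn anticlockwise (tool −z) while it's pressed.

{"name": "carry_out", "arguments": {
  "deltas": [
    {"delta_pos": [0,0,0],"dr": [0,0,-0.09]},
    {"delta_pos": [0,0,0],"dr": [0,0,-0.09]},
    {"delta_pos": [0,0,0],"dr": [0,0,-0.09]},
    {"delta_pos": [0,0,0],"dr": [0,0,-0.08]},
    {"delta_pos": [0,0,0],"dr": [0,0,0]},
    {"delta_pos": [0,0,0],"dr": [0,0,0]}
  ]
}}

```text
time: 5.7
tool_pos: [0.549, 0.0016, 0.1089]
tcp_rot: [-3.117, 0.391, -0.007]
wrist_force: [-2.7, 0.6, 13.3]
width: 0.594
```

```bash
python3 - <<'E'
from workcell import bot
import cv2
s=bot.read_state();print(s['time'],s['tool_pos'],s['wrist_force'],s['torque'],s['width'])
for n in("wrist",):
    c=bot.read_camera(n);f=c["frame"][...,::-1]
    cv2.imwrite(f"pics/{n}4.png",f)
E
```

```text
5.7 [0.54897689 0.00163501 0.10888396] [-2.71685712  0.59092432 13.26463066] [0.13064463 0.49293234 0.06691963] 0.5943412837778052
```

View pics/wrist4.png

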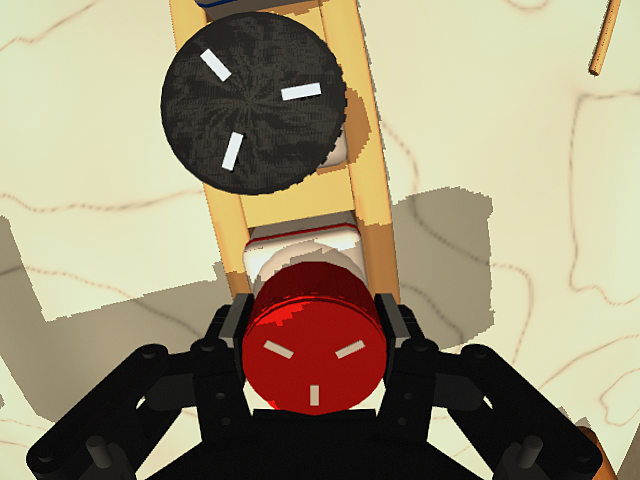

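The cap's marks kept their place in the gripper (314,395) while the bottle row turned below it, so the cap follows without slipping. I'll continue to about 60°.

{"name": "carry_out", "arguments": {
  "deltas": [
    {"delta_pos": [0,0,0],"dr": [0,0,-0.1]},
    {"delta_pos": [0,0,0],"dr": [0,0,-0.1]},
    {"delta_pos": [0,0,0],"dr": [0,0,-0.1]},
    {"delta_pos": [0,0,0],"dr": [0,0,-0.1]},
    {"delta_pos": [0,0,0],"dr": [0,0,-0.1]},
    {"delta_pos": [0,0,0],"dr": [0,0,-0.1]},
    {"delta_pos": [0,0,0],"dr": [0,0,-0.1]},
    {"delta_pos": [0,0,0],"dr": [0,0,0]},
    {"delta_pos": [0,0,0],"dr": [0,0,0]}
  ]
}}

```text
time: 6.88
tool_pos: [0.5477, 0.0016, 0.1089]
tcp_rot: [3.062, 0.701, 0.002]
wrist_force: [-6.0, -0.5, 15.7]
width: 0.592
```

```bash
python3 - <<'E'
from workcell import bot
import cv2
s=bot.read_state();print(s['time'],s['tool_pos'],s['tcp_rot'],s['wrist_force'],s['torque'],s['width'])
for n in("wrist",):
    c=bot.read_camera(n);f=c["frame"][...,::-1]
    cv2.imwrite(f"pics/{n}5.png",f)
E
```

```text
6.875 [0.54766548 0.00163524 0.10886642] [3.06204968e+00 7.01344799e-01 2.12939354e-03] [-6.03243829 -0.52699382 15.70002801] [0.05898169 1.2538657  0.11612396] 0.5920601899537732
```

View pics/wrist5.png

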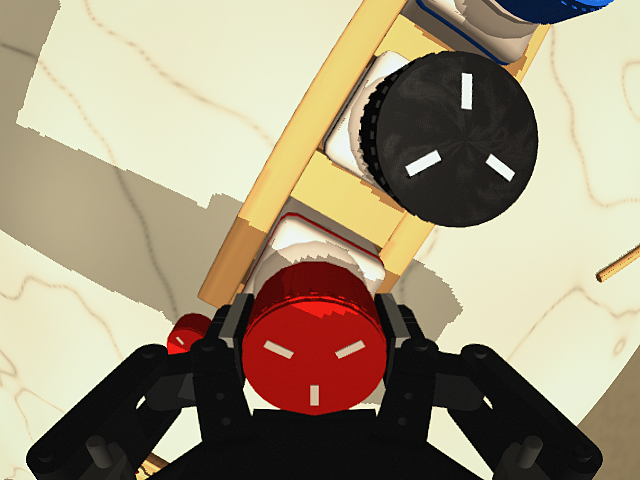

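Turned 60.1° (yaw −34.3° → +25.8°), marks still fixed in the grip. Lifting slowly.

{"name": "carry_out", "arguments": {
  "deltas": [
    {"delta_pos": [0,0,-0.003],"dr": [0,0,0]},
    {"delta_pos": [0,0,-0.003],"dr": [0,0,0]},
    {"delta_pos": [0,0,-0.004],"dr": [0,0,0]},
    {"delta_pos": [0,0,-0.004],"dr": [0,0,0]},
    {"delta_pos": [0,0,-0.004],"dr": [0,0,0]},
    {"delta_pos": [0,0,0],"dr": [0,0,0]}
  ]
}}

```text
time: 7.68
tool_pos: [0.5471, 0.0014, 0.1239]
tcp_rot: [3.062, 0.701, 0.0]
wrist_force: [-0.1, -0.1, -0.4]
width: 0.592
```

```bash
python3 - <<'E'
from workcell import bot
import cv2
s=bot.read_state();print(s['time'],s['tool_pos'],s['tcp_rot'],s['wrist_force'],s['torque'],s['width'])
c=bot.read_camera("side");f=c["frame"][...,::-1]
cv2.imwrite(f"pics/side6.png",cv2.resize(f[130:330,230:450],None,fx=3,fy=3))
E
```

```text
7.675 [0.54708495 0.00144489 0.12389845] [3.06234606e+00 7.00835466e-01 1.72013756e-04] [-0.05034743 -0.13372319 -0.3730375 ] [0.00209769 0.0021613  0.00472977] 0.5916486742047893
```

View pics/side6.png

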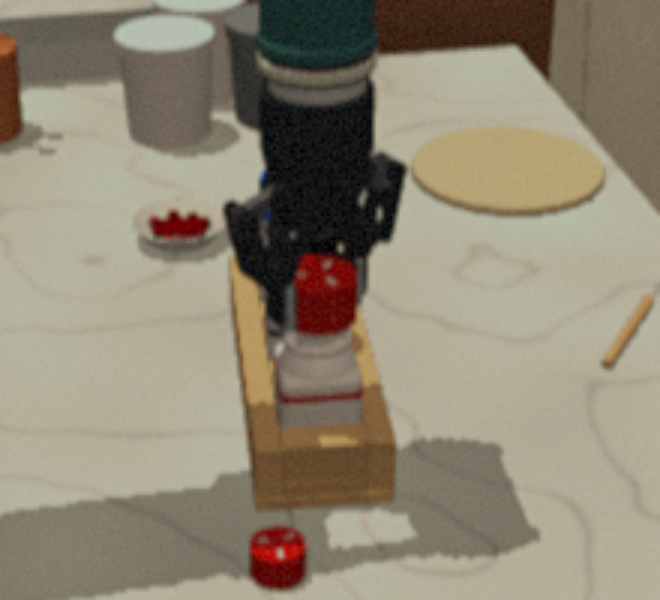

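The cap is free: the wrist carries only its weight (−0.4 N) and the bottle's red band hasn't moved. Raising another 87 mm.

{"name": "carry_out", "arguments": {
  "deltas": [
    {"delta_pos": [0,0,-0.01],"dr": [0,0,0]},
    {"delta_pos": [0,0,-0.015],"dr": [0,0,0]},
    {"delta_pos": [0,0,-0.015],"dr": [0,0,0]},
    {"delta_pos": [0,0,-0.015],"dr": [0,0,0]},
    {"delta_pos": [0,0,-0.015],"dr": [0,0,0]},
    {"delta_pos": [0,0,-0.01],"dr": [0,0,0]},
    {"delta_pos": [0,0,-0.007],"dr": [0,0,0]},
    {"delta_pos": [0,0,0],"dr": [0,0,0]},
    {"delta_pos": [0,0,0],"dr": [0,0,0]},
    {"delta_pos": [0,0,0],"dr": [0,0,0]}
  ]
}}

```text
time: 8.98
tool_pos: [0.5466, 0.0015, 0.21]
tcp_rot: [-3.062, -0.701, 0.002]
wrist_force: [0.2, 0.6, -1.5]
width: 0.595
```

```bash
python3 - <<'E'
from workcell import bot
from h import *
s=bot.read_state();print(s['time'],s['tool_pos'],s['tcp_rot'],s['wrist_force'],s['width'])
for n in("side","wrist","scene"):
    c=bot.read_camera(n);f=c["frame"][...,::-1].copy()
    if n=="side":
        for z in(.214,.248):
            q=proj(c,cyl([.547,.0015,z],h=0)[:72],s);cv2.polylines(f,[q.round().astype(int)],True,(0,255,0))
        q=proj(c,cyl([.547,.0015,.134],r=.0155,h=0)[:72],s);cv2.polylines(f,[q.round().astype(int)],True,(255,255,0))
        f=cv2.resize(f[130:330,230:450],None,fx=3,fy=3)
    cv2.imwrite(f"pics/{n}7.png",f)
E
```

```text
8.975 [0.54655378 0.00153747 0.21003426] [-3.06202732e+00 -7.00854741e-01  2.05741774e-03] [ 0.18737365  0.61270028 -1.49793974] 0.5946535993451859
```

View pics/side7.png

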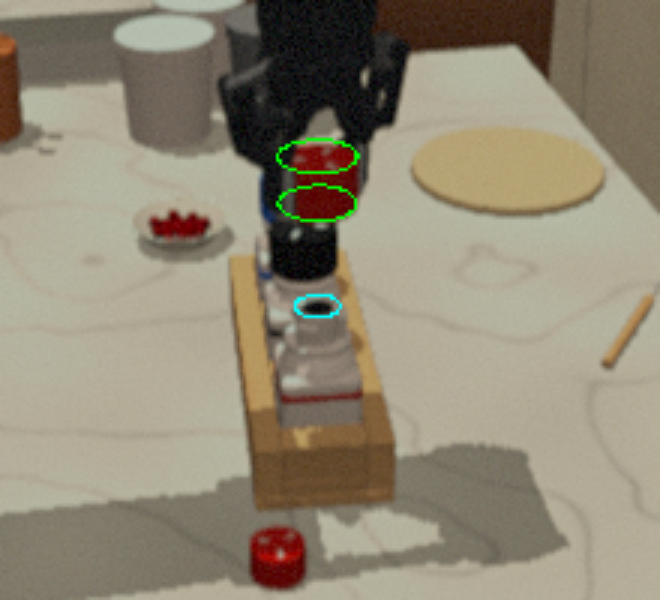

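View pics/wrist7.png

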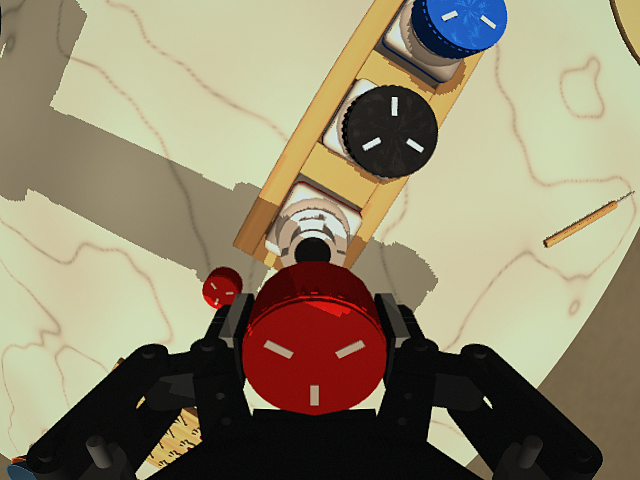

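View pics/scene7.png

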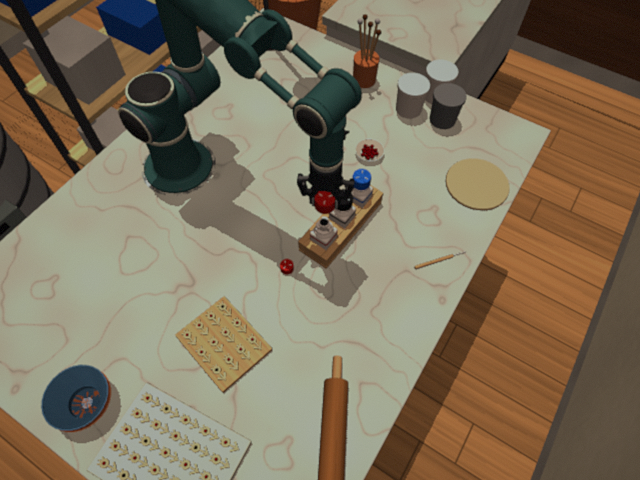

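The bottle is open: its mouth shows at side crop (317,306) and wrist (313,250). The cap sits upright in the gripper at side crop (322,180), on the predicted outline for 8 cm, and nothing else has moved. Handing it in.

```bash
python3 - <<'E'
from workcell import bot
s=bot.read_state();print(s['time'],s['tool_pos'],s['wrist_force'],s['width'],abs(s['joint_vel']).max())
print(bot.finish_job())
E
```

```text
9.125 [0.54676861 0.0015189  0.21032591] [-0.27661088  1.32221386 -1.57394572] 0.5925017242219139 0.002605225836873079
the job is handed in; nothing more can be done
None
```

The red bottle is open, and the gripper is holding its cap upright about 8 cm above the mouth. I gripped the cap across the row, pressed it to its stop (about 15 N), turned it 60° anticlockwise while pressed and lifted it straight up. The job took 9.1 s.

**Last checks:**
- **Height:** the TCP is at z = 0.210 m, which puts the cap's lower rim about 8 cm above the mouth.
- **Cap:** its marks did not move in the grip during the turn, and the opening held steady at about 0.59.
- **Bottle:** the pictures show the mouth open and the bottle still down in its holder.
- **Other items:** the blue and black bottles, the bead dish and the clay board look undisturbed.
- **Small disagreements:** in the side view the cap sat about 1–2 pixels right of its predicted outline, within calibration error. At rest the wrist force read about −1.5 N where the cap's weight should give −0.45 N, which I took for sensor noise.

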